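Snap the cap onto the open drip outlet

ROBOT

A 7-joint arm with a two-finger parallel gripper is mounted at the origin on the work surface. World frame = base frame: x ahead of the robot, y to its left, z up, the work surface at z = 0. Lengths are in mm, angles in degrees, forces in N, time in s.
With the tool pointing down it reaches from about 425 to 975 mm from the base axis. Payload 16.7 kg.
Tool frame: the origin (TCP) lies where the fingers leave the gripper's body, on its centre line; the fingertips stand 73 mm ahead of it and the grasp point (between the pads) lies 54 mm ahead of it; z points along the fingers, y is the line along which they close (so a half turn about z gives the same grasp; the last joint's range is limited). The gripper opens to 85 mm and grips with 20 to 120 N. Pads are 22 mm wide; open, the fingers measure 114 mm over their backs; the gripper's body (76 mm by 85 mm) begins 54 mm behind the grasp point. The pads swing forward as they close: fully open they stand 13 mm farther back than shut.
Start: joints at [-80.644, 24.414, 4.234, 92.017, -1.954, 63.644, -3.845], TCP at [207.722, 642.209, 303.902] pointing down, gripper open.
Joint ranges: [-163.25, 163.25], [-28.42, 122.38], [-70.27, 78.77], [12.13, 141.07], [-58.53, 238.53], [9.26, 117.41], [-156.51, 156.51]. Speed limits (degrees/s): [108.29, 108.29, 136.94, 136.94, 172.46, 172.46, 172.46].

INTERFACE

Orientations are given as a 3x3 rotation matrix whose columns are the frame's x, y, z axes.
In Python, from cell import * gives the robot as it stands. The module is installed in compiled form; this text tells all that it offers.
- The arm moves only by the tool apply_moves, never from a script. Its arguments are lists of equal length, an entry for each row: "travel": the shift along the tool's x, y, z in cm, a list of three; "rot": the turn, a rotation vector about the tool's x, y, z in rad, a list of three. In form: {"travel": [[x, y, z], ...], "rot": [[rx, ry, rz], ...]}. A call has 1 to 10 rows; each row is the pose to reach, as a shift and turn from the pose commanded when the call began, along the tool's axes at that moment; what a row does not reach only later rows make up. A row lasts 1/8 s, in which the tool goes at most 62.5 mm and 10.7 degrees, less where a joint would pass 70% of its speed; a pose out of reach is approached as far as the arm can. A call with a gripper value outside its range is refused whole. "claw" is the opening in per cent of the stroke, from 0 (shut) to 100 (fully open), set as the call begins (left out, the last holds). The fingers move at their own pace and stop on an object; "grip_force" is the grip in N (left out, the last holds). Time passes only in rows, so rows that repeat a pose let the fingers close. It gives the time, the measured TCP pose, the force, the opening and the grip force at its end, in the units of the state.
- state(): the state, without advancing time (a new reading comes with each control period).
- get_image(name): name is "scene" or "top" or "wrist"; returns a dict with "pixels" (400x640x3 uint8, blue, green, red), "intrinsics" (3x3 intrinsics, pixels), "dist" ([k1, k2, p1, p2, k3] as OpenCV has them; the pictures are not rectified), "extrinsics" (4x4, takes a point from camera to world coordinates); the wrist camera has in their place "tool_from_camera" (4x4, takes a point from camera to tool coordinates, whose origin is the TCP and whose axes are the flange's). Camera axes: x right, y down, z forward; pixel columns grow to the right and rows downward; lengths in mm; the calibration is good to about 2 mm. A picture is of the moment at which its call begins: read the wrist's pose just before it. There is no depth.
- finish_job(): hands the job in; it is judged then, once.
Trained networks look in a picture, given as the dict that the camera call returned (one of the last four; its "shot" number tells which), for a name from the list of things; names that differ only in an ending like _2 or _b are one class to them, and where a whole thing is asked for, a point or a joint stands for the part that bears it (a point fixed in the world has none). Each returns a list of dicts, best first, with "conf" (0 to 1); they miss things now and then, are a little off and sometimes report something else, mostly with a low value. They report only what shows in the picture. A call takes as long as a camera call. They do not tell look-alikes from the thing itself.
- regions_of(target, picture): "mask" (400x640 bool, what is visible of it) and "xy" ([column, row] in pixels, amid what is visible of it).
The state is a dict: "time_s": time; "joint_pos": joint angles; "qd": joint speeds; "effort": joint torques, N m; "tcp_pos": TCP position; "orientation": TCP orientation; "contact_force": force on the tool from outside, world axes, zero at the start; "torque": the same for the moment, N m; "finger_gap": finger opening in mm; "grasp_force": force on a finger pad.
Only numpy, scipy, OpenCV 4.12 (cv2) and the standard library are available. Lean on these libraries where they do the work, as an engineer would, in place of code of your own. Each camera call takes 0.05 s, during which the arm holds its last target. There are 200 camera calls.

TASK

One of the three upright outlets of the watering manifold has no cap: pick up the loose black cap that fits it (the narrower one), set it on the bare stud and press it down until it clicks. Do not stop at the click: keep pressing until the cap is fully home on its seat against the springy collar, and finish while still holding it pressed down there. Leave the other things on the ledge where they are.

Things in the scene. Friction and masses are not known exactly. Their poses are not given: they have to be found in the camera images.
- cap_mid (a point): the cap that fits: plain black plastic, closed top, 32 mm outside diameter, 30 mm high, 30 g, standing mouth down on the ledge (the narrower of the two loose black caps). Point at its centre, 15 mm above the mouth rim; z points to its closed top. Bore 21 mm at the mouth lip (8 mm long), wider (26 mm) behind the lip, 27 mm deep
- cap_mouth (a point): the centre of the same cap's mouth (its underside), 15 mm below its centre
- outlet_seat (a point): centre of the seat of the open outlet: the flat flange (33 mm diameter) at the foot of its bare stud, 52 mm above the ledge; z up. The cap is fully home when its mouth rim is down on this seat. Beside the flange there is 10 mm of clear height below the seat before the top of the bar
- outlet_tip (a point): centre of the top of that bare stud, 25 mm above the seat. Stud 18 mm diameter, top 6 mm tapered; four sprung nubs stick out to 25 mm diameter about 15 mm above it. A cap set on loosely rests on them, mouth 18 mm above the seat; 6 to 15 N pushes its lip over them, the push falls off at 13 to 10 mm and from about 7 mm the nubs spring in behind the lip and pull it on: the click
- collar (a joint): how far the sprung rubber collar round the stud's foot (29 mm diameter, top 6 mm above the seat) is pressed down, m: 0 free, 0.006 level with the seat. It pushes back with 3 N at first, 12 N when level. Let go, it lifts the snapped-on cap a few mm off the seat
- manifold: grey plastic watering manifold fixed on the ledge, a bar 34 x 260 x 24 mm (top 38 mm above the ledge) along its y axis, on two feet; origin under its middle on the ledge. Three outlets stand on it at y = -75, 0 and +75 mm: two already wear a cap (32 mm diameter, top 82 mm above the ledge), one is bare; which one varies
- wide_cap_mid (a point): black plastic cap like the right one but too wide: 54 mm diameter, 25 mm high; bystander; point at its centre, 12.5 mm up
- coupling_mid (a point): brass hose coupling, a plain ring 40 mm diameter, 34 mm high with an open 22 mm hole; bystander; point at its centre, 17 mm up
- jar_mid (a point): empty glass jar, open top, 84 mm diameter, 120 mm high; bystander; point 60 mm up its axis
- pot_mid (a point): white ceramic pot, 120 mm diameter at the rim, 110 mm high; bystander; point 55 mm up its axis
- mallet_head (a point): wooden mallet lying flat, head 55 x 100 x 55 mm, handle reaching 240 mm from the middle of the head along -x of its frame; bystander; point at the middle of the head
- tin_mid (a point): plain metal seed tin, 70 x 110 x 60 mm; bystander; point at its centre, 30 mm up
Things that resemble listed ones, but are neither listed nor needed, are in the scene too. Leave any green or pink look-alike of the part that bears cap_mid alone.

How it is judged:
By the outcome, as a careful person would: the job done as asked, in the order asked, and still so for the second after the job is handed in, while the arm keeps its last pose, push and grip.
It also fails if it takes over 53 s, if anything falls off the work surface, if the arm or the gripper's body presses on something with over 40 N, if the wrist force passes 120 N, or if a joint passes its speed limit or range.

## Working session

There is one attempt and no reset: what is moved stays moved. The work goes in short steps, Python scripts to look and compute and a tool call to move; the robot and the scene stay as the last step left them, time stands still between calls to the robot, and variables do not carry over. Pictures are saved under pics/ and viewed, at most 10 in all, crops included, and the job is handed in when it is done.

Besides the shell and the picture viewer there is one more tool, called after "Request:" by a JSON object that holds its "name" and its "arguments", one argument or row to a line. apply_moves: Moves the arm, as the interface text tells. Its arguments: {"type":"object","properties":{"travel":{"type":"array"},"rot":{"type":"array"},"claw":{"type":"number"},"grip_force":{"type":"number"}},"required":["travel","rot"]}

```bash
mkdir -p pics; cat > h.py <<'E'
from cell import *
import numpy as np, cv2
def ray(im,px,T=None):
    E=np.array(im["extrinsics"]) if "extrinsics" in im else T@np.array(im["tool_from_camera"])
    u=cv2.undistortPoints(np.array([[px]],float),np.array(im["intrinsics"],float),np.array(im["dist"],float))[0,0]
    return E[:3,3],E[:3,:3]@np.array([u[0],u[1],1.])
def at_z(im,px,z,T=None):
    o,d=ray(im,px,T); return o+d*(z-o[2])/d[2]
def proj(im,P,T=None):
    E=np.array(im["extrinsics"]) if "extrinsics" in im else T@np.array(im["tool_from_camera"])
    M=np.linalg.inv(E); r=cv2.Rodrigues(M[:3,:3])[0]
    return cv2.projectPoints(np.array([P],float),r,M[:3,3],np.array(im["intrinsics"],float),np.array(im["dist"],float))[0][0,0]
def tri(r1,r2):
    A=np.zeros((3,3));b=np.zeros(3)
    for o,d in (r1,r2):
        d=d/np.linalg.norm(d);Q=np.eye(3)-np.outer(d,d);A+=Q;b+=Q@o
    return np.linalg.solve(A,b)
def toolT():
    s=state();T=np.eye(4);T[:3,:3]=s["orientation"];T[:3,3]=s["tcp_pos"];return T
E
python3 - <<'E'
from h import *
np.set_printoptions(precision=1,suppress=True)
s=state();print(s["tcp_pos"],np.array(s["orientation"]),s["time_s"])
out=[]
zs=dict(cap_mid=15,wide_cap_mid=12.5,coupling_mid=17,jar_mid=60,pot_mid=55,mallet_head=27,tin_mid=30,manifold=30)
for c in("scene","top"):
    im=get_image(c);out.append(im["pixels"]);print(c,np.array(im["extrinsics"])[:3,3])
    for n,z in zs.items():
        for r in regions_of(n,im)[:5]:
            if r["conf"]>.2: print(n,round(r["conf"],2),np.array(r["xy"]),r["mask"].sum(),at_z(im,r["xy"],z)[:2])
    cv2.imwrite(f"pics/{c}.png",im["pixels"])
E
```

```text
[207.6 641.9 303.2] [[-1.   0.3 -0. ]
 [ 0.3  1.  -0. ]
 [-0.  -0.  -1. ]] 0.0
scene [1143.4  272.3  768.5]
cap_mid 0.7 [329.5 186.5] 137 [491.8 -41.7]
cap_mid 0.68 [336.6 170.9] 125 [424.7 -50.8]
cap_mid 0.52 [373.1 200.4] 140 [487.   89.5]
cap_mid 0.49 [360.9 180.8] 143 [431.4  30.1]
cap_mid 0.25 [306.3 209.7] 152 [597.3 -60.2]
wide_cap_mid 0.74 [430.5 213.3] 366 [460.4 245. ]
wide_cap_mid 0.67 [300.8 159.6] 193 [ 424.8 -172.5]
coupling_mid 0.64 [298.4 160.5] 197 [ 435.9 -174.5]
jar_mid 0.74 [453.8 273.3] 1969 [649.5 341.1]
pot_mid 0.77 [188.7 173.1] 1688 [ 654.  -410.4]
mallet_head 0.56 [255.1 254.9] 2006 [786.4 -98.4]
tin_mid 0.65 [491.8 234.2] 1696 [474.8 405.5]
tin_mid 0.49 [257.5 256.3] 1907 [788.6 -89.5]
manifold 0.93 [344.8 224.7] 1656 [609.2  58.6]
top [ 514.    -9.3 1223.8]
cap_mid 0.6 [331.5 247.9] 75 [427.1 -46.2]
cap_mid 0.48 [279.8 262.5] 92 [385.5 106.5]
cap_mid 0.45 [327.6 224. ] 85 [497.6 -35.4]
cap_mid 0.39 [301.1 246.4] 84 [432.3  43.4]
wide_cap_mid 0.8 [232.3 236.9] 292 [461.5 247.7]
coupling_mid 0.49 [376.4 239.9] 134 [ 449.4 -178.8]
jar_mid 0.82 [191.2 169.9] 905 [656.9 357.7]
pot_mid 0.97 [460.6 164.6] 1548 [ 666.1 -422.4]
mallet_head 0.71 [346. 126.] 1281 [787.9 -92.9]
mallet_head 0.3 [231.6 236.5] 254 [463.4 246.6]
tin_mid 0.93 [175.4 237.5] 1037 [461.5 412.3]
manifold 0.75 [298.6 188.8] 1070 [601.6  49. ]
```

View pics/scene.png

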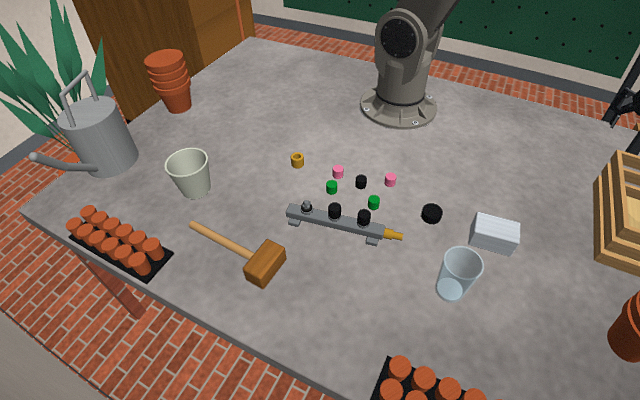

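View pics/top.png

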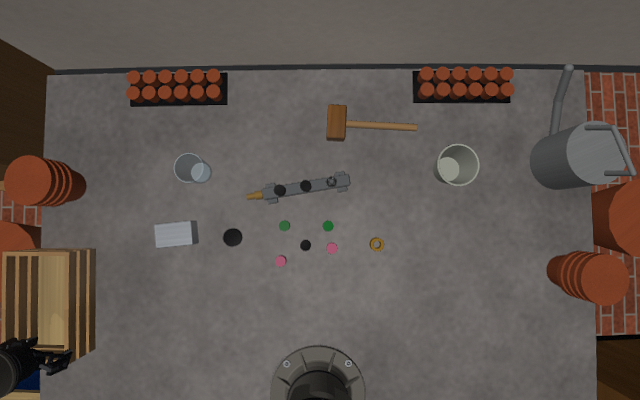

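The scene shows five loose narrow caps:
- black at scene (361,181) / top (305,245)
- two green at scene (332,187) and (374,202)
- two pink at scene (338,171) and (390,180)

The wide black cap is at scene (431,213). The target is the narrow black one at (361,181), because it is the only one that is both black and narrow. The bare stud is the end outlet at scene (306,208) / top (331,182). Next I'll confirm this in an enlarged crop and triangulate both.

```bash
python3 - <<'E'
from h import *
np.set_printoptions(precision=1,suppress=True)
a=get_image("scene");b=get_image("top")
def dark(im,x,y,r):
    p=im["pixels"][y-r:y+r+1,x-r:x+r+1].max(2);m=p<55
    n,l,st,c=cv2.connectedComponentsWithStats(m.astype(np.uint8));k=1+np.argmax(st[1:,4]);return c[k]+[x-r,y-r],st[k,4]
for n,pa,pb,r,z in(("cap",(361,181),(305,245),11,15),("capM",(335,211),(306,186),9,67),("capE",(364,217),(280,190),9,67)):
    ca,na=dark(a,*pa,r);cb,nb=dark(b,*pb,r)
    print(n,ca,na,cb,nb,tri(ray(a,ca),ray(b,cb)),at_z(a,ca,z),at_z(b,cb,z))
A=cv2.resize(a["pixels"][165:235,280:400],None,fx=6,fy=6,interpolation=2)
B=cv2.resize(b["pixels"][160:270,260:360],None,fx=5,fy=5,interpolation=2)
cv2.imwrite("pics/a.png",A)
cv2.imwrite("pics/b.png",B)
E
```

```text
cap [360.6 181.5] 128 [305.3 244.8] 84 [437.   31.   17.5] [434.5  30.4  15. ] [436.9  30.9  15. ]
capM [334.  210.6] 184 [305.3 185.5] 106 [608.1  27.7  68.7] [607.   26.7  67. ] [608.   28.1  67. ]
capE [363.3 217.4] 188 [279.5 190.2] 112 [595.4 101.2  67.3] [595.3 100.8  67. ] [595.3 101.5  67. ]
```

View pics/a.png

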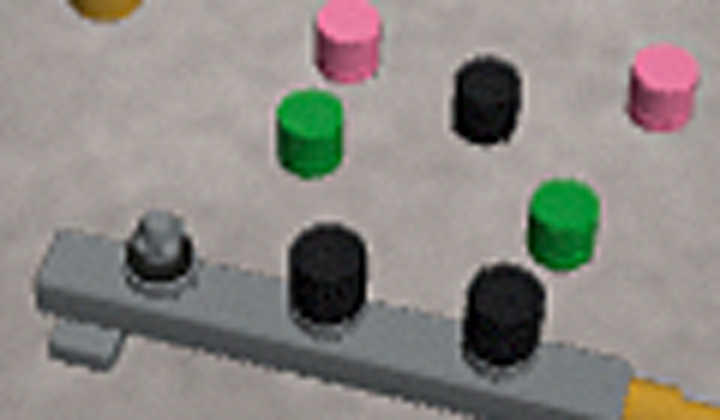

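View pics/b.png

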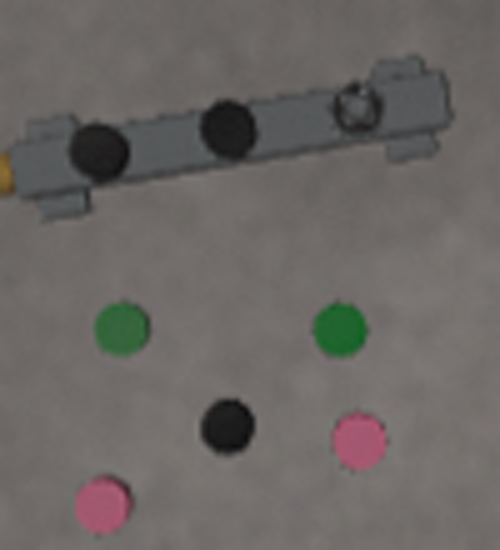

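Confirmed: the narrow black cap is at about (436,31). The bare stud extrapolates from the capped outlets to about (621,-46), with the bar's y axis turned about 10°. I'll close the fingers across the bar.

```bash
cat >> h.py <<'E'
from scipy.spatial.transform import Rotation as Ro
def goal(p,az=9.8):
    a=np.radians(az);y=np.array([np.cos(a),np.sin(a),0]);z=np.array([0,0,-1.]);R=np.c_[np.cross(y,z),y,z]
    T=toolT();t=T[:3,:3].T@(np.array(p)-T[:3,3])/10;r=Ro.from_matrix(T[:3,:3].T@R).as_rotvec()
    print("travel",np.round(t,2),"rot",np.round(r,4))
E
python3 - <<'E'
from h import *
goal([480,300,300],45);goal([436,31,230]);print(state()["contact_force"])
E
```

```text
travel [-36.44 -24.18   0.39] rot [-1.000e-04 -0.000e+00  4.726e-01]
travel [-40.53 -51.13   7.39] rot [-1.000e-04 -0.000e+00  1.087e+00]
[ 0.64614228  0.16533677 -0.66930579]
```

Request:
{"name": "apply_moves", "arguments": {
  "travel": [
    [-5,-3.3,0],
    [-10,-6.6,0],
    [-15,-10,0],
    [-20,-13.2,0.2],
    [-25,-16.6,0.3],
    [-30,-20,0.4],
    [-34,-24,1],
    [-36.5,-29,2],
    [-38.5,-34,3],
    [-40,-39,4]
  ],
  "rot": [
    [0,0,0.1],
    [0,0,0.2],
    [0,0,0.3],
    [0,0,0.4],
    [0,0,0.5],
    [0,0,0.6],
    [0,0,0.7],
    [0,0,0.8],
    [0,0,0.9],
    [0,0,1.0]
  ],
  "claw": 70
}}

```text
time_s: 2.25
tcp_pos: [468.4, 146.2, 263.8]
orientation: [[-0.251, 0.968, 0.001], [0.968, 0.251, 0.0], [0.0, 0.001, -1.0]]
contact_force: [1.8, 1.0, -0.0]
finger_gap: 60.2
grasp_force: 0.0
```

```bash
python3 - <<'E'
from h import *
print(state()["tcp_pos"],np.round(state()["joint_pos"],0));goal([436,31,230])
E
```

```text
[468.403177   146.17634964 263.83912768] [-49.  10.  28. 119.  -6.  52.  -4.]
travel [-10.33  -6.03   3.38] rot [ 0.0006 -0.0002  0.0831]
```

Request:
{"name": "apply_moves", "arguments": {
  "travel": [
    [-4,-2,1],
    [-8,-4.5,2],
    [-10.3,-6,3.4],
    [-10.3,-6,3.4],
    [-10.3,-6,3.4]
  ],
  "rot": [
    [0,0,0.04],
    [0,0,0.08],
    [0,0,0.083],
    [0,0,0.083],
    [0,0,0.083]
  ]
}}

```text
time_s: 2.88
tcp_pos: [437.0, 33.6, 230.3]
orientation: [[-0.174, 0.985, 0.001], [0.985, 0.174, 0.0], [0.0, 0.001, -1.0]]
contact_force: [-0.4, -0.5, -0.3]
finger_gap: 60.1
grasp_force: 0.0
```

```bash
python3 - <<'E'
from h import *
np.set_printoptions(precision=1,suppress=True)
T=toolT();im=get_image("wrist");cv2.imwrite("pics/w1.png",im["pixels"])
print(T,np.array(im["tool_from_camera"]),proj(im,[436,31,30],T),proj(im,[436,31,0],T))
for r in regions_of("cap_mid",im): print(r["conf"],r["xy"],r["mask"].sum(),at_z(im,r["xy"],25,T))
E
```

```text
[[ -0.2   1.    0.  437. ]
 [  1.    0.2   0.   33.6]
 [  0.    0.   -1.  230.3]
 [  0.    0.    0.    1. ]] [[ -0.   -1.   -0.3  74.6]
 [  1.   -0.   -0.    1. ]
 [  0.   -0.3   1.  -69.2]
 [  0.    0.    0.    1. ]] [314.2 189.7] [314.4 181.8]
0.97 [296.2, 255.7] 914 [429.9 -43.5  25. ]
0.93 [314.9, 187.7] 989 [436.5  31.7  25. ]
0.8 [388.1, 135.8] 1175 [494.1  91.9  25. ]
0.75 [277.4, 101.8] 1073 [390.2 103.9  25. ]
0.71 [355.6, 253.7] 970 [489.9 -30.7  25. ]
```

View pics/w1.png

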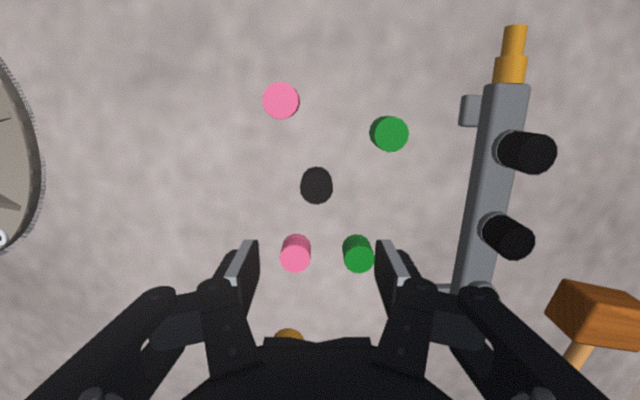

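The target black cap is at (316,185) in the wrist view, which agrees with (436.5,31.5). I'll descend.

Request:
{"name": "apply_moves", "arguments": {
  "travel": [
    [-0.2,-0.1,4],
    [-0.2,-0.1,8],
    [-0.2,-0.1,12],
    [-0.2,-0.1,13.5],
    [-0.2,-0.1,14],
    [-0.2,-0.1,14]
  ],
  "rot": [
    [0,0,0],
    [0,0,0],
    [0,0,0],
    [0,0,0],
    [0,0,0],
    [0,0,0]
  ]
}}

```text
time_s: 3.72
tcp_pos: [436.4, 31.2, 90.7]
orientation: [[-0.174, 0.985, 0.001], [0.985, 0.174, 0.0], [0.0, 0.001, -1.0]]
contact_force: [0.3, 0.0, -0.8]
finger_gap: 60.0
grasp_force: 0.0
```

```bash
python3 - <<'E'
from h import *
goal([436.5,31.5,76]);T=toolT();im=get_image("wrist");cv2.imwrite("pics/w2.png",im["pixels"])
print(proj(im,[436.5,31.5,30],T))
E
```

```text
travel [0.03 0.01 1.47] rot [ 0.0009 -0.0003  0.004 ]
[315.10933231 262.30920375]
```

View pics/w2.png

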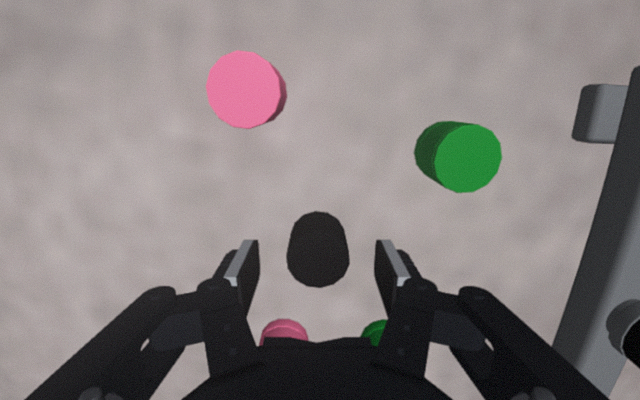

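The cap at (318,250) is centred between the pads. I'll go down and close.

Request:
{"name": "apply_moves", "arguments": {
  "travel": [
    [0.1,0.03,0.9],
    [0.1,0.03,1.45],
    [0.1,0.03,1.45]
  ],
  "rot": [
    [0,0,0],
    [0,0,0],
    [0,0,0]
  ]
}}

```text
time_s: 4.15
tcp_pos: [435.8, 32.0, 75.1]
orientation: [[-0.174, 0.985, -0.001], [0.985, 0.174, -0.0], [-0.0, -0.001, -1.0]]
contact_force: [-0.1, -0.4, 0.7]
finger_gap: 59.9
grasp_force: 0.0
```

Request:
{"name": "apply_moves", "arguments": {
  "travel": [
    [0,0,0],
    [0,0,0],
    [0,0,0],
    [0,0,0],
    [0,0,0],
    [0,0,0]
  ],
  "rot": [
    [0,0,0],
    [0,0,0],
    [0,0,0],
    [0,0,0],
    [0,0,0],
    [0,0,0]
  ],
  "claw": 0,
  "grip_force": 70
}}

```text
time_s: 4.9
tcp_pos: [436.1, 31.9, 75.8]
orientation: [[-0.174, 0.985, 0.0], [0.985, 0.174, 0.0], [0.0, 0.0, -1.0]]
contact_force: [-3.8, -0.5, 12.5]
finger_gap: 30.6
grasp_force: 68.1
```

The 12 N vertical load means either the tips are touching the ledge or the cap got dragged down as the pads swung forward. I'll open, rise 2.5 mm and regrip to tell which.

Request:
{"name": "apply_moves", "arguments": {
  "travel": [
    [0,0,0],
    [0,0,-0.25],
    [0,0,-0.25]
  ],
  "rot": [
    [0,0,0],
    [0,0,0],
    [0,0,0]
  ],
  "claw": 55
}}

```text
time_s: 5.28
tcp_pos: [436.1, 32.0, 78.1]
orientation: [[-0.174, 0.985, 0.0], [0.985, 0.174, 0.0], [0.0, 0.0, -1.0]]
contact_force: [-0.8, -0.4, -0.2]
finger_gap: 47.0
grasp_force: 0.0
```

Request:
{"name": "apply_moves", "arguments": {
  "travel": [
    [0,0,0],
    [0,0,0],
    [0,0,0],
    [0,0,0],
    [0,0,0]
  ],
  "rot": [
    [0,0,0],
    [0,0,0],
    [0,0,0],
    [0,0,0],
    [0,0,0]
  ],
  "claw": 0,
  "grip_force": 70
}}

```text
time_s: 5.9
tcp_pos: [436.1, 32.0, 78.3]
orientation: [[-0.174, 0.985, 0.0], [0.985, 0.174, 0.0], [0.0, 0.0, -1.0]]
contact_force: [-2.5, -0.5, 16.1]
finger_gap: 30.4
grasp_force: 67.8
```

The load is the same with the tips higher, so it is pad swing and the tips are clear. The mouth now sits 78 mm below the TCP, so fully home is TCP z ≈ 130. I'll lift and move above the stud.

```bash
python3 - <<'E'
from h import *
goal([436,32,190]);goal([621,-46,230])
E
```

```text
travel [ 0.000e+00 -1.000e-02 -1.117e+01] rot [ 0.0002 -0.0004  0.0038]
travel [-10.89  16.85 -15.17] rot [ 0.0002 -0.0004  0.0038]
```

Request:
{"name": "apply_moves", "arguments": {
  "travel": [
    [0,0,-2],
    [0,0,-6],
    [0,0,-11],
    [-2,3.5,-14],
    [-5,7.5,-15.2],
    [-8,12,-15.2],
    [-10,15.5,-15.2],
    [-10.9,16.8,-15.2],
    [-10.9,16.8,-15.2],
    [-10.9,16.8,-15.2]
  ],
  "rot": [
    [0,0,0.004],
    [0,0,0.004],
    [0,0,0.004],
    [0,0,0.004],
    [0,0,0.004],
    [0,0,0.004],
    [0,0,0.004],
    [0,0,0.004],
    [0,0,0.004],
    [0,0,0.004]
  ]
}}

```text
time_s: 7.15
tcp_pos: [619.4, -45.6, 229.8]
orientation: [[-0.17, 0.985, -0.001], [0.985, 0.17, 0.0], [0.001, -0.001, -1.0]]
contact_force: [0.2, -0.4, -0.1]
finger_gap: 30.2
grasp_force: 69.4
```

```bash
python3 - <<'E'
from h import *
np.set_printoptions(precision=1,suppress=True)
T=toolT();im=get_image("wrist");cv2.imwrite("pics/w3.png",im["pixels"])
print(T[:3,3],"tip",proj(im,[621,-46,77],T),"seat",proj(im,[621,-46,52],T))
m=T[:3,3]+T[:3,:3]@[0,0,78.3-30];print("captop exp",proj(im,m,T),"mouth",proj(im,T[:3,3]+T[:3,:3]@[0,0,78.3],T))
for n in("cap_mid",):
  for r in regions_of(n,im)[:5]: print(n,r["conf"],r["xy"],r["mask"].sum())
E
```

```text
[619.4 -45.6 229.8] tip [317.7 204.1] seat [317.6 194.9]
captop exp [314.8 276.6] mouth [315.1 246.5]
cap_mid 0.96 [317.6, 266.0] 4602
cap_mid 0.96 [204.6, 12.8] 1084
cap_mid 0.71 [187.5, 149.6] 1241
cap_mid 0.66 [124.3, 150.4] 1424
```

View pics/w3.png

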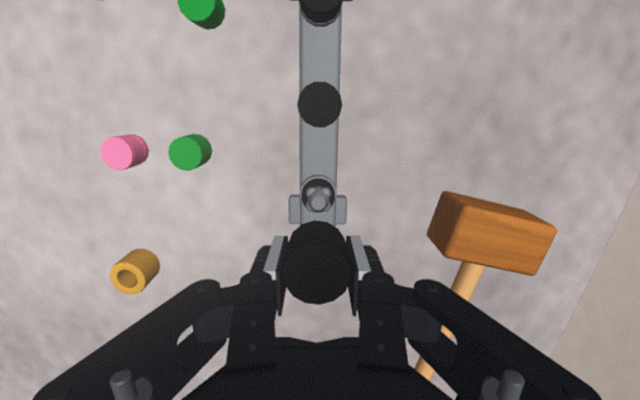

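Stud is visible at (318,195), the held cap at (318,266). I'll fit the outlines for the exact offset.

```bash
python3 - <<'E'
from h import *
np.set_printoptions(precision=1,suppress=True)
T=toolT();im=get_image("wrist");t=np.linspace(0,2*np.pi,73)
def circ(c,r,tool=False):
    P=[np.array(c)+[r*np.cos(a),r*np.sin(a),0] for a in t]
    if tool:P=[T[:3,3]+T[:3,:3]@p for p in P]
    return np.array([proj(im,p,T) for p in P])
m=max((r for r in regions_of("cap_mid",im)),key=lambda r:r["mask"].sum())["mask"];ys,xs=np.where(m)
print("mask",xs.min(),xs.max(),ys.min(),ys.max())
for dx in(0,2):
  q=np.r_[circ([dx,0,48.3],16,True),circ([dx,0,78.3],16,True)];print(dx,q.min(0),q.max(0))
S=8;x0,y0=280,165
c=cv2.resize(im["pixels"][y0:y0+65,x0:x0+80],None,fx=S,fy=S,interpolation=2)
for z,r,col in((77,3,(0,0,255)),(52,16.5,(0,255,0)),(58,14.5,(255,255,0))):
    p=((circ([621,-46,z],r)-[x0,y0]+.5)*S).astype(int);cv2.polylines(c,[p],True,col,1)
cv2.imwrite("pics/c.png",c)
E
```

```text
mask 284 349 221 304
0 [279.6 219.4] [350.  306.1]
2 [279.4 215.9] [350.2 302.5]
```

View pics/c.png

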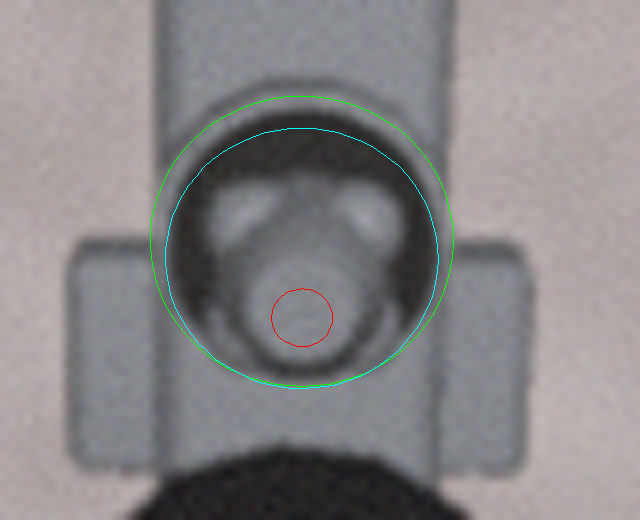

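The flange and collar sit about 1.6 mm further along tool +x than predicted, and the held cap sits about 0.8 mm to one side. Target TCP is about (620,-44.8). I'll descend to just above the stud, then press in steps while watching the force.

Request:
{"name": "apply_moves", "arguments": {
  "travel": [
    [0.07,0.07,3],
    [0.07,0.07,6],
    [0.07,0.07,7],
    [0.07,0.07,7]
  ],
  "rot": [
    [0,0,0],
    [0,0,0],
    [0,0,0],
    [0,0,0]
  ]
}}

```text
time_s: 7.85
tcp_pos: [620.8, -45.2, 160.0]
orientation: [[-0.17, 0.985, -0.001], [0.985, 0.17, -0.0], [-0.0, -0.001, -1.0]]
contact_force: [0.1, -0.0, -0.9]
finger_gap: 30.4
grasp_force: 69.4
```

Request:
{"name": "apply_moves", "arguments": {
  "travel": [
    [0,0,0.3],
    [0,0,0.6],
    [0,0,0.8],
    [0,0,0.9],
    [0,0,1.0],
    [0,0,1.0]
  ],
  "rot": [
    [0,0,0],
    [0,0,0],
    [0,0,0],
    [0,0,0],
    [0,0,0],
    [0,0,0]
  ],
  "grip_force": 80
}}

```text
time_s: 8.6
tcp_pos: [621.0, -45.3, 149.8]
orientation: [[-0.17, 0.985, -0.0], [0.985, 0.17, -0.0], [-0.0, -0.0, -1.0]]
contact_force: [-0.0, -0.9, -0.6]
finger_gap: 30.2
grasp_force: 79.0
```

The mouth is around the stud tip with no jam. Now pressing in small steps.

Request:
{"name": "apply_moves", "arguments": {
  "travel": [
    [0.03,-0.05,0.15],
    [0.03,-0.05,0.3],
    [0.03,-0.05,0.45],
    [0.03,-0.05,0.6],
    [0.03,-0.05,0.6]
  ],
  "rot": [
    [0,0,0],
    [0,0,0],
    [0,0,0],
    [0,0,0],
    [0,0,0]
  ]
}}

```text
time_s: 9.22
tcp_pos: [620.3, -45.2, 143.8]
orientation: [[-0.17, 0.985, -0.0], [0.985, 0.17, -0.0], [-0.0, -0.0, -1.0]]
contact_force: [-0.4, -2.1, -0.5]
finger_gap: 30.0
grasp_force: 79.3
```

Request:
{"name": "apply_moves", "arguments": {
  "travel": [
    [0,0,0.15],
    [0,0,0.3],
    [0,0,0.45],
    [0,0,0.6],
    [0,0,0.6]
  ],
  "rot": [
    [0,0,0],
    [0,0,0],
    [0,0,0],
    [0,0,0],
    [0,0,0]
  ]
}}

```text
time_s: 9.85
tcp_pos: [620.3, -45.1, 137.5]
orientation: [[-0.17, 0.985, -0.001], [0.985, 0.17, -0.0], [-0.0, -0.001, -1.0]]
contact_force: [-0.0, -3.0, -4.1]
finger_gap: 30.2
grasp_force: 79.3
```

The downward pull of 4 N at about 7 mm above the seat is the snap. I'll continue onto the collar, with a slight shift toward -y to ease the side load.

Request:
{"name": "apply_moves", "arguments": {
  "travel": [
    [-0.05,0,0.15],
    [-0.05,0,0.3],
    [-0.05,0,0.4],
    [-0.05,0,0.4]
  ],
  "rot": [
    [0,0,0],
    [0,0,0],
    [0,0,0],
    [0,0,0]
  ]
}}

```text
time_s: 10.35
tcp_pos: [620.6, -45.4, 134.0]
orientation: [[-0.17, 0.985, 0.0], [0.985, 0.17, 0.0], [0.0, 0.0, -1.0]]
contact_force: [-2.3, 1.3, 5.0]
finger_gap: 29.8
grasp_force: 80.1
```

Request:
{"name": "apply_moves", "arguments": {
  "travel": [
    [0,0,0.1],
    [0,0,0.2],
    [0,0,0.3],
    [0,0,0.3]
  ],
  "rot": [
    [0,0,0],
    [0,0,0],
    [0,0,0],
    [0,0,0]
  ]
}}

```text
time_s: 10.85
tcp_pos: [620.9, -45.5, 131.4]
orientation: [[-0.17, 0.985, 0.001], [0.985, 0.17, 0.0], [0.0, 0.001, -1.0]]
contact_force: [-1.7, 0.7, 9.6]
finger_gap: 30.1
grasp_force: 80.7
```

Request:
{"name": "apply_moves", "arguments": {
  "travel": [
    [0,0,0.06],
    [0,0,0.12],
    [0,0,0.12],
    [0,0,0.12]
  ],
  "rot": [
    [0,0,0],
    [0,0,0],
    [0,0,0],
    [0,0,0]
  ]
}}

```text
time_s: 11.35
tcp_pos: [621.0, -45.6, 130.5]
orientation: [[-0.17, 0.985, 0.001], [0.985, 0.17, 0.0], [0.0, 0.001, -1.0]]
contact_force: [-2.9, -0.1, 12.7]
finger_gap: 30.3
grasp_force: 81.0
```

Request:
{"name": "apply_moves", "arguments": {
  "travel": [
    [0,0,0.05],
    [0,0,0.05],
    [0,0,0.05]
  ],
  "rot": [
    [0,0,0],
    [0,0,0],
    [0,0,0]
  ]
}}

```text
time_s: 11.72
tcp_pos: [621.2, -45.6, 130.4]
orientation: [[-0.17, 0.985, 0.002], [0.985, 0.17, 0.0], [0.0, 0.002, -1.0]]
contact_force: [-5.8, 0.4, 18.5]
finger_gap: 29.9
grasp_force: 81.7
```

The force climbs steeply with no further travel at TCP z = 130.4, which is the predicted seat height. I'll add a bit more push for margin and check it holds.

Request:
{"name": "apply_moves", "arguments": {
  "travel": [
    [-0.0,-0.03,0.05],
    [0,-0.03,0.05],
    [0,-0.03,0.05],
    [0,-0.03,0.05],
    [0,-0.03,0.05],
    [0,-0.03,0.05]
  ],
  "rot": [
    [0,0,0],
    [0,0,0],
    [0,0,0],
    [0,0,0],
    [0,0,0],
    [0,0,0]
  ]
}}

```text
time_s: 12.48
tcp_pos: [621.2, -45.6, 130.4]
orientation: [[-0.17, 0.985, 0.002], [0.985, 0.17, 0.001], [0.0, 0.002, -1.0]]
contact_force: [-5.7, 1.6, 25.2]
finger_gap: 29.9
grasp_force: 82.3
```

```bash
python3 - <<'E'
from h import *
im=get_image("wrist");s=state();print(s["tcp_pos"],s["contact_force"])
a=get_image("scene")
A=cv2.resize(a["pixels"][150:250,260:400],None,fx=3,fy=3,interpolation=2);B=cv2.resize(im["pixels"],(480,300))
cv2.imwrite("pics/f.png",np.vstack([cv2.resize(A,(420,300)),cv2.resize(B,(420,262))]))
E
```

```text
[621.19523409 -45.63473003 130.38918929] [-5.50442204  1.57866191 24.80509302]
```

View pics/f.png

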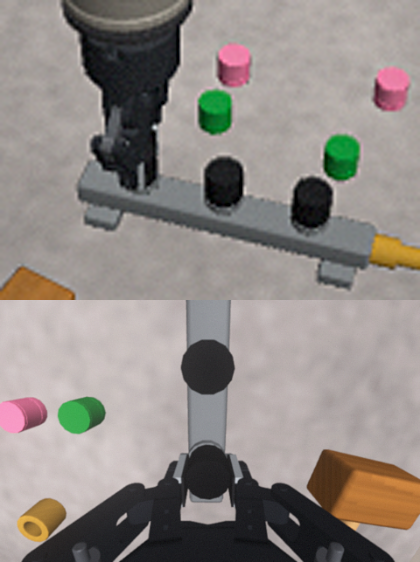

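The cap is on the stud: wrist crop (208,470), scene crop (140,170). It is held at 25 N at the predicted home height, and the bystanders haven't moved. Handing in.

```bash
python3 -c "
from cell import *
print(finish_job())"
```

```text
the job is handed in; nothing more can be done
None
```

The narrow black cap is snapped onto the bare stud and I handed the job in at about 12.5 s, with the arm still pressing it onto its seat at about 25 N; the hand-in returned no verdict.

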